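# Press the cover onto a line spool with the locking clamp

### The job

One of the two locking clamps on the tackle-shop bench has a line spool in its nest, with the spool's cover standing proud. Push that clamp's long handle all the way down until it locks over centre by itself and the cover is pressed home, take your hand off it for a moment, then press the small release lever at the clamp's tail so that the clamp springs open and the spool is free. Touch the spool only with the clamp, leave the empty clamp's handle alone, and finish clear of everything with the spool still upright in its nest.

Things in the scene. Friction and masses are not known exactly. Their poses are not given: they have to be found in the camera images.
- clamp: Fixed steel locking clamp with the spool in its nest (an identical one has an empty nest); base 313 x 70 x 12 mm. Origin on the table, x along the clamp from tail (release lever) to jaw, z up. In this frame, mm: handle pivot x 30, z 100; release pivot x -140, z 70; nest (5 mm rim) centre x 100, floor z 20; steel cheeks x -37 to 45 up to z 114; open jaw up to z 130.
- handle_pad (a point): Top face of the long handle's black rubber sleeve, 145 mm from the pivot; sleeve 85 to 165 mm from the pivot, 28 wide, 20 thick. Open: handle slopes up 38 degrees to the tail, point 197 mm above the table, 108 mm tailwards of the pivot. Locked: handle level, point 110 mm above the table, 145 mm tailwards. Push it down from above, up to about 6 N, onto a firm stop.
- handle (a joint): Handle angle in rad: 0 fully open (sprung up), 0.66 fully down on its stop. Past about 0.6, with the spool in the nest, it snaps down and stays locked by itself; before that the handle springs open when let go.
- release_pad (a point): Centre of the top face of the release lever's flat steel paddle (42 mm long, 34 mm wide) at the tail of the clamp, 190 mm tailwards of the clamp's origin, 75 mm above the table at rest. Pressing it down 10 to 15 mm (about 5 N; its stop is at about 33 mm) knocks the locked handle back past centre and the handle springs up to open.
- release (a joint): Release lever angle in rad: 0 at rest, grows as the paddle is pressed down, 0.75 at its stop; the lever springs back to 0 when let go. With the handle locked, the handle is freed at about 0.25.
- spool: Grey plastic line spool, 56 mm diameter, 22 mm high, loose in the clamp's nest under the jaw, with 2 mm play. Origin at the centre of its underside; z up. It carries the black round cover, 52 mm diameter and 6 mm thick.
- cover (a joint): How far the spool's cover has been pressed down, in m: 0 is 8 mm proud of the spool, 0.008 is home on the spool. It moves stiffly (about 5 N) and stays where it is left.
- spare_handle (a joint): Handle angle of the other, identical clamp with the empty nest, in rad: 0 open. To be left alone.
Not all that is in view belongs to the job. What is shaped like the spool but purple is not meant.

How it is judged (in metres and radians):
On the way, in this order (a step that is already met when the one before it is completed fails the run):
1. the clamp is locked on the spool by itself, with nothing pressing it and the cover home (value of joint handle above 0.6 rad and value of joint cover above 0.0065 m and contact force between each of the fingers, the arm and anything else below 0.5 N), for 0.25 s.
2. the release lever is pressed and the handle has sprung back past centre (value of joint release above 0.1 rad and value of joint handle below 0.54 rad).
At the end, for the whole second after the job is handed in: Handle up (within 0.1 rad of fully open), release lever back at rest (within 0.1 rad), cover home (pressed at least 6.5 of 8 mm), spool at rest and upright (within 0.1 rad) in its nest, not lifted over 4 mm and within 10 mm of where it was (value of joint each of handle, release below 0.1 rad and value of joint cover above 0.0065 m and z of spool in the frame of clamp below 0.024 m and distance of spool from where it was at the start of the episode below 0.01 m and angle between spool's own z axis and vertical below 0.1 rad and linear speed of spool below 0.02 m/s); the robot touches nothing.
It fails at once if the robot touches the spool or its cover (contact force between any of the fingers, the arm and spool above 1 N).
It fails at once if the empty clamp's handle is pushed down (value of joint spare_handle above 0.2 rad).
It also fails if it takes over 38 s, if anything falls off the work surface, if the arm or the gripper's body presses on something with over 40 N, if the wrist force passes 120 N, or if a joint passes its speed limit or range.

### The arm

A 6-joint arm with a two-finger parallel gripper is mounted at the origin on the work surface. World frame = base frame: x ahead of the robot, y to its left, z up, the work surface at z = 0. Lengths are in mm, angles in rad, forces in N, time in s.
With the tool pointing down it reaches from about 300 to 775 mm from the base axis. Payload 14.6 kg.
Tool frame: the origin (TCP) lies at the centre of the arm's flange, where the gripper is bolted on; the fingertips stand 199 mm ahead of it and the grasp point (between the pads) lies 180 mm ahead of it; z points along the fingers, y is the line along which they close (so a half turn about z gives the same grasp; the last joint's range is limited). The gripper opens to 94 mm and grips with 3 to 60 N. Pads are 16 mm wide; open, the fingers measure 119 mm over their backs; the gripper's body (75 mm by 177 mm) begins 78 mm behind the grasp point.
Start: joints at [1.075, 0.3, 1.521, -0, 1.321, -0.067], TCP at [228.676, 500.198, 404.646] pointing down, gripper open.
Joint ranges: [-3.03, 3.03], [-0.79, 2.21], [0.23, 2.52], [-1.04, 4.18], [0, 3.07], [-2.55, 2.55]. Speed limits (rad/s): [2.22, 2.22, 2.57, 3.14, 3.14, 3.14].

### API

Orientations are given as [roll, pitch, yaw] about the fixed x, y, z axes, in that order (R = Rz(yaw) Ry(pitch) Rx(roll)).
In Python, from cell import manip, optics, workorder gives the robot as it stands.
- The arm moves only by the tool step_arm, never from a script. Its argument "increments" is a list that holds one entry, the list of rows, each a list of 7 numbers: the turn, a rotation vector about the tool's x, y, z as a fraction of full scale, then the shift along the tool's x, y, z as a fraction of full scale, then the closure, from -1 (fully open) to 1 (shut). In form: [[[wx, wy, wz, tx, ty, tz, fingers], ...]]. A call has 1 to 5 rows; each row shifts and turns the commanded pose from where the row before left it, along the tool's axes as they then stand; what a row does not reach is not made up. Full scale, the value 1, is 40 mm for a shift and 45 degrees for a turn. A row lasts 1/10 s, in which the tool goes at most 50 mm and 8.59 degrees, less where a joint would pass 70% of its speed; a pose out of reach is approached as far as the arm can. A call with a number of a shift or a turn outside -1 to 1 is refused whole. A call with a gripper value outside its range is refused whole. The fingers move at their own pace and stop on an object; "newtons" is the grip in N (left out, the last holds). Time passes only in rows, so rows that do not move let the fingers close. It gives the time, the measured TCP pose, the force, the opening and the grip force at its end, in the units of the state.
- manip.read_state(): the state, without advancing time (a new reading comes with each control period).
- optics.camera(name): name is "side" or "top" or "wrist"; returns a dict with "frame" (400x640x3 uint8, red, green, blue), "range_z" (400x640 float32, mm along the optical axis (not along the pixel's ray), 0 where there is no reading), "mtx" (3x3 intrinsics, pixels), "cam_to_world" (4x4, takes a point from camera to world coordinates). Camera axes: x right, y down, z forward; pixel columns grow to the right and rows downward; lengths in mm; the calibration is good to about 2 mm. The wrist camera is an equidistant fisheye: a pixel r from the principal point sees the ray r / f radians off the axis. A picture is of the moment at which its call begins.
- workorder.sign_off(): hands the job in; it is judged then, once.
The state is a dict: "clock": time; "joints": joint angles; "qd": joint speeds; "effort": joint torques, N m; "eef_pos": TCP position; "eef_rot": TCP orientation; "wrist_force": force on the tool from outside, world axes, zero at the start; "moment": the same for the moment, N m; "finger_gap": finger opening in mm; "finger_force": force on a finger pad.
Only numpy, scipy, OpenCV 4.12 (cv2) and the standard library are available. Lean on these libraries where they do the work, as an engineer would, in place of code of your own. Each camera call takes 0.05 s, during which the arm holds its last target. There are 200 camera calls.

## Working session

There is one attempt and no reset: what is moved stays moved. The work goes in short steps, Python scripts to look and compute and a tool call to move; the robot and the scene stay as the last step left them, time stands still between calls to the robot, and variables do not carry over. Pictures are saved under pics/ and viewed, at most 10 in all, crops included, and the job is handed in when it is done.

Besides the shell and the picture viewer there is one more tool, called after "Request:" by a JSON object that holds its "method" and its "body", one argument or row to a line. step_arm: Moves the arm, as the interface text tells. Its arguments: {"type":"object","properties":{"increments":{"type":"array","items":{"type":"array","items":{"type":"array","items":{"type":"number"}}}},"newtons":{"type":"number"}},"required":["increments"]}

```bash
mkdir -p pics; cat > h.py <<'E'
import numpy as np,cv2
from cell import manip,optics,workorder
def snap(n,tag):
    d=optics.camera(n); np.savez(f'pics/{tag}.npz',**d); cv2.imwrite(f'pics/{tag}.png',d['frame'][:,:,::-1]); return d
def pts(d):
    v,u=np.mgrid[:400,:640]; z=d['range_z']; K=d['mtx']
    P=np.stack([(u-K[0,2])/K[0,0]*z,(v-K[1,2])/K[1,1]*z,z,np.ones_like(z)],-1)
    return (P@d['cam_to_world'].T)[...,:3]
E
python3 - <<'E'
from h import *
for n in('top','side'):
    d=snap(n,n+'0'); print(n,d['mtx'].tolist(),d['cam_to_world'].round(3).tolist(),(d['range_z']>0).mean())
print(manip.read_state())
E
```

```text
top [[394.5521986770522, 0.0, 319.7774991832684], [0.0, 394.5521986770522, 202.73768090506687], [0.0, 0.0, 1.0]] [[-0.01, -0.996, 0.093, 440.456], [-1.0, 0.011, 0.013, 21.453], [-0.014, -0.093, -0.996, 1138.124], [0.0, 0.0, 0.0, 1.0]] 0.995921875
side [[378.9369233681876, 0.0, 315.5218216573882], [0.0, 378.9369233681876, 202.33707751710324], [0.0, 0.0, 1.0]] [[-0.949, -0.221, 0.224, 304.949], [-0.314, 0.624, -0.715, 821.114], [0.018, -0.749, -0.662, 847.663], [0.0, 0.0, 0.0, 1.0]] 0.99588671875
{'clock': 0.1, 'joints': array([ 1.07538985e+00,  3.00434680e-01,  1.52151960e+00, -5.37157309e-05,
        1.32070739e+00, -6.65971116e-02]), 'qd': array([-0.00086428, -0.0010411 ,  0.00012666, -0.00041835, -0.00053144,
       -0.00024841]), 'effort': array([ 1.28199747e-03, -5.32643652e+01, -3.53290057e+01,  7.10417144e-02,
        2.34257657e-02, -1.73428418e-05]), 'eef_pos': array([228.67553176, 500.17832934, 404.13220296]), 'eef_rot': array([-3.14052255e+00, -1.92256616e-05,  2.71279660e+00]), 'wrist_force': array([-0.07349505, -0.94382102, -0.01516575]), 'moment': array([ 0.00029946,  0.00590532, -0.0051487 ]), 'finger_force': 0.0, 'finger_gap': 94.04766776616172}
```

View pics/top0.png

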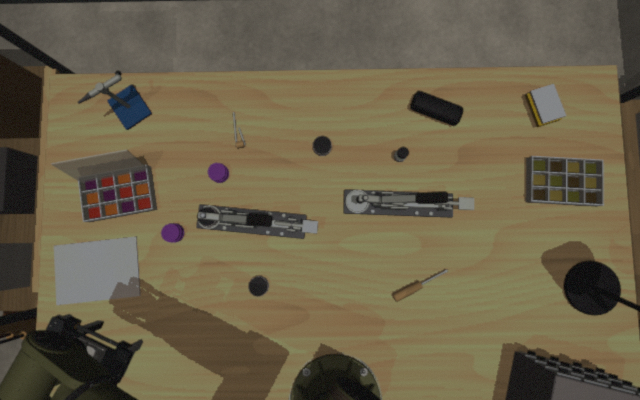

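View pics/side0.png

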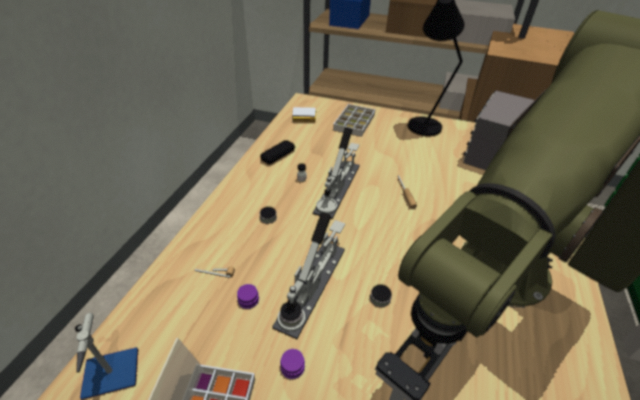

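Candidates: the clamp at top (258,221) / side (305,285) shows something black in its nest at side (291,316). The clamp at top (400,203) / side (340,185) has a pale, apparently empty nest at top (357,202). The purple discs at top (218,173) and (172,233) are not meant. I'll confirm this with an enlarged crop and measure at the same time.

```bash
python3 - <<'E'
from h import *
t=dict(np.load('pics/top0.npz'));s=dict(np.load('pics/side0.npz'))
def c(d,x,y,w,h): return cv2.resize(np.ascontiguousarray(d['frame'][y:y+h,x:x+w,::-1]),(400,300),interpolation=cv2.INTER_CUBIC)
cv2.imwrite('pics/crop.png',np.vstack([np.hstack([c(t,190,175,140,105),c(t,340,150,140,105)]),np.hstack([c(s,250,210,160,120),c(s,290,120,140,105)])]))
for n,d in(('top',t),('side',s)):
    P=pts(d); g=d['frame'].max(2).astype(int)
    X,Y,Z=P[...,0],P[...,1],P[...,2]
    roi=(X>330)&(X<520)&(Y>0)&(Y<360)
    # base
    b=roi&(Z>5)&(Z<25); bx=cv2.minAreaRect(P[b][:,:2].astype(np.float32)); print(n,'base',bx)
    # dark sleeve above 130
    h=roi&(Z>150)&(Z<240)&(g<60); q=P[h]; print('sleeve',h.sum(),q.mean(0),q.min(0),q.max(0)) 
    sat=np.ptp(d['frame'].astype(int),axis=2)
    r=roi&(Z>60)&(Z<90)&(g>110)&(sat<40); 
    k,lab,st,ce=cv2.connectedComponentsWithStats(r.astype(np.uint8))
    for i in range(1,k):
        if st[i,4]>15: print('grey',st[i],P[lab==i].mean(0).round(1),P[lab==i].min(0).round(),P[lab==i].max(0).round())
E
```

```text
top base ((424.4531555175781, 194.95724487304688), (327.9190673828125, 188.59426879882812), 89.44212341308594)
sleeve 295 [490.524958   181.94489464 187.8034222 ] [474.43817077 150.13825929 152.06545148] [505.9793617  222.13983544 207.56700894]
grey [293 220  25  13 200] [477.6  66.6  74.3] [461.  43.  69.] [494. 108.  80.]
grey [274 223  17   3  29] [484.3 137.1  81.8] [481. 116.  74.] [486. 158.  87.]
side base ((423.51287841796875, 181.1378631591797), (358.8641052246094, 188.6338653564453), 88.94512176513672)
sleeve 288 [486.88384618 188.45307951 186.36097758] [472.1547603  154.18904276 161.837082  ] [500.74683103 220.08476126 210.1207761 ]
grey [324 221  21  25 211] [477.4  86.9  76.8] [458.  44.  62.] [497. 157.  90.]
grey [313 269   8  12  27] [478.3 240.3  65.7] [475. 221.  63.] [482. 260.  68.]
```

View pics/crop.png

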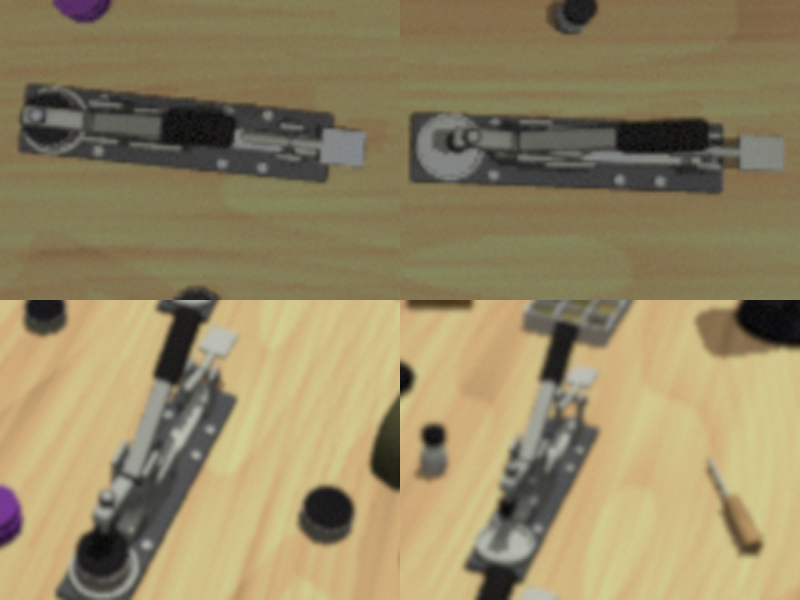

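The crop settles it. The left clamp has a black-covered grey spool in its ringed nest at top (208,217) / side (291,316), and the right clamp's nest is bare steel. So the left one is meant. Next I get its pose from both views.

```bash
python3 - <<'E'
from h import *
t=dict(np.load('pics/top0.npz'));s=dict(np.load('pics/side0.npz'))
def ray(d,u,v):
    K=d['mtx'];T=d['cam_to_world'];r=T[:3,:3]@np.array([(u-K[0,2])/K[0,0],(v-K[1,2])/K[1,1],1]);return T[:3,3],r/np.linalg.norm(r)
def plane(d,u,v,z): o,r=ray(d,u,v);return (o+r*(z-o[2])/r[2]).round(1)
def tri(a,b):
    o1,r1=ray(t,*a);o2,r2=ray(s,*b);l=np.linalg.lstsq(np.c_[r1,-r2],o2-o1,rcond=None)[0]
    p,q=o1+l[0]*r1,o2+l[1]*r2;return ((p+q)/2).round(1),np.linalg.norm(p-q).round(1)
def blob(d,m,seed):
    k,lab,st,ce=cv2.connectedComponentsWithStats(m.astype(np.uint8),connectivity=4)
    l=lab[seed[1],seed[0]]; c=cv2.minAreaRect(np.argwhere(lab==l)[:,::-1].astype(np.float32)); return c,st[l]
res={}
for n,d,ps,hs in(('t',t,(310,226),(259,220)),('s',s,(337,227),(321,231))):
    f=d['frame'].astype(int); sat=np.ptp(f,axis=2);g=f.max(2)
    print(n,f[ps[1],ps[0]],f[hs[1],hs[0]])
    P=blob(d,(sat<40)&(g>g[ps[1],ps[0]]-30),ps); H=blob(d,g<40,hs); res[n]=(P[0][0],H[0][0]); print(P,H)
print('paddle',tri(res['t'][0],res['s'][0]),plane(t,*res['t'][0],75),plane(s,*res['s'][0],75))
print('sleeve',tri(res['t'][1],res['s'][1]))
for a in((27,85),(20,152),(328,182),(333,112)): print('base',plane(t,190+a[0]*.35,175+a[1]*.35,12))
print('nest',plane(t,190+53*.35,175+120*.35,25), plane(s,250+103*.4,210+(565-300)*.4,25))
E
```

```text
t [133 136 138] [26 25 22]
(((305.0, 226.5), (13.0, 26.0), 90.0), array([292, 220,  27,  14, 233], dtype=int32)) (((258.5, 219.5), (13.0, 25.0), 90.0), array([246, 213,  26,  14, 304], dtype=int32))
s [190 191 180] [30 29 28]
(((335.39703369140625, 228.83822631835938), (11.147406578063965, 17.835851669311523), 30.963754653930664), array([330, 221,  15,  16, 137], dtype=int32)) (((320.485107421875, 227.3514862060547), (10.412863731384277, 29.147119522094727), 20.85445785522461), array([313, 213,  18,  30, 242], dtype=int32))
paddle (array([476.6,  75.6,  74.9]), np.float64(0.3)) [476.5  75.6  75. ] [476.8  75.7  75. ]
sleeve (array([490.6, 183.5, 179. ]), np.float64(1.2))
base [544.3 382.3  12. ]
base [477.  388.1  12. ]
base [444.   79.6  12. ]
base [513.7  74.1  12. ]
nest [508.  351.6  25. ] [507.4 350.4  25. ]
```

Measured against the text:
- **Paddle–nest distance:** 290 mm expected, and the points agree. Clamp axis u = (0.107, 0.994), origin about (497, 252).
- **Paddle centre:** about (477, 62.5, 75).
- **Open handle pad:** about (489.5, 174, 197). The triangulated sleeve centre is consistent with this.

I turn the tool to yaw 1.464 so the fingers close across the clamp, raise it and close the fingers.

Request:
{"method": "step_arm", "body": {
  "increments": [
    [[0,0,0.177,0,0,-0.25,1],[0,0,0.177,0,0,-0.25,1],[0,0,0.177,0,0,-0.25,1],[0,0,0.177,0,0,-0.25,1],[0,0,0.177,0,0,-0.25,1]]
  ]
}}

```text
clock: 0.6
eef_pos: [228.7, 500.2, 454.7]
eef_rot: [-3.141, 0.0, 2.012]
wrist_force: [-0.2, -0.3, 0.1]
finger_gap: 57.3
finger_force: 0.0
```

Request:
{"method": "step_arm", "body": {
  "increments": [
    [[0,0,0.177,0,0,-0.25,1],[0,0,0.177,0,0,-0.25,1],[0,0,0.177,0,0,0,1],[0,0,0.177,0,0,0,1],[0,0,0,0,0,0,1]]
  ]
}}

```text
clock: 1.1
eef_pos: [228.7, 500.2, 474.4]
eef_rot: [-3.141, 0.001, 1.459]
wrist_force: [-0.3, -0.9, 0.2]
finger_gap: 17.3
finger_force: 0.0
```

Request:
{"method": "step_arm", "body": {
  "increments": [
    [[0,0,0,-0.6,0.6,0,1],[0,0,0,-0.6,0.6,0,1],[0,0,0,-0.6,0.6,0,1],[0,0,0,-0.6,0.6,0,1],[0,0,0,-0.6,0.6,0,1]]
  ]
}}

```text
clock: 1.6
eef_pos: [335.5, 366.7, 474.5]
eef_rot: [-3.141, 0.0, 1.467]
wrist_force: [0.8, 0.3, 0.4]
finger_gap: 0.5
finger_force: 0.0
```

Request:
{"method": "step_arm", "body": {
  "increments": [
    [[0,0,0,-0.6,0.6,0,1],[0,0,0,-0.6,0.6,0,1],[0,0,0,-0.6,0.6,0,1],[0,0,0,-0.6,0.6,0,1],[0,0,0,-0.6,0.6,0,1]]
  ]
}}

```text
clock: 2.1
eef_pos: [441.8, 234.3, 474.5]
eef_rot: [-3.141, 0.0, 1.467]
wrist_force: [0.2, -0.1, 0.6]
finger_gap: 0.5
finger_force: 0.0
```

Request:
{"method": "step_arm", "body": {
  "increments": [
    [[0,0,0,-0.69,0.69,0,1],[0,0,0,-0.69,0.69,0,1],[0,0,0,0,0,0,1]]
  ]
}}

```text
clock: 2.4
eef_pos: [491.9, 171.8, 474.0]
eef_rot: [-3.141, 0.001, 1.463]
wrist_force: [0.0, 0.7, -0.2]
finger_gap: 0.4
finger_force: 0.0
```

```bash
python3 - <<'E'
from h import *
a=snap('top','top1');b=snap('side','side1');w=snap('wrist','w1')
cv2.imwrite('pics/m1.png',np.hstack([cv2.resize(a['frame'][140:290,190:390,::-1],(400,300)),cv2.resize(b['frame'][150:330,240:480,::-1],(400,300))]))
print(manip.read_state()['eef_pos'])
E
```

```text
[489.76519813 174.8639552  474.44491969]
```

View pics/w1.png

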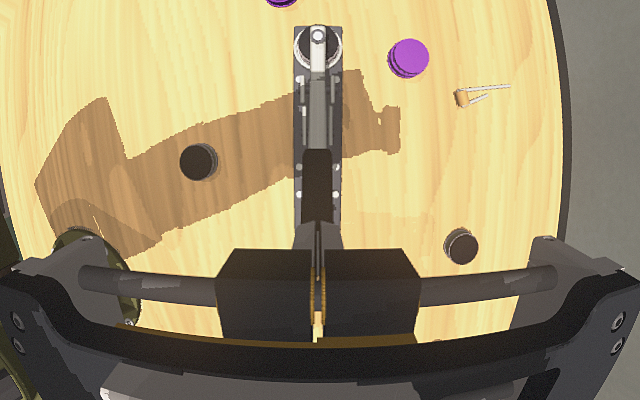

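View pics/m1.png

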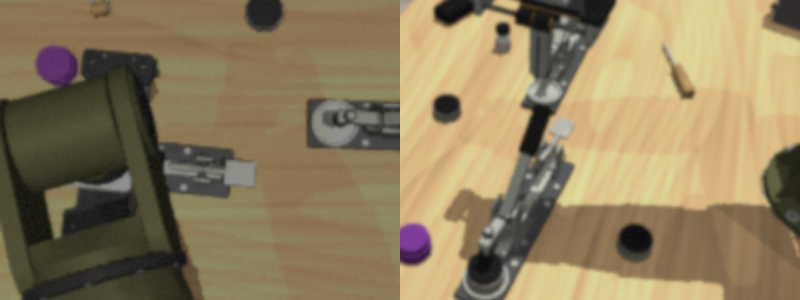

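The wrist view shows the sleeve at (318,185) centred under the closed fingers at column 318, with the clamp axis vertical. Aim and yaw are good, so I go down to the pad and follow its arc.

Request:
{"method": "step_arm", "body": {
  "increments": [
    [[0,0,0,0,0,0.8,1],[0,0,0,0,0,0.8,1],[0,0,0,0,0,0.3,1],[0,0,0,0,0,0,1]]
  ]
}}

```text
clock: 2.95
eef_pos: [489.6, 175.4, 397.8]
eef_rot: [-3.139, 0.001, 1.464]
wrist_force: [0.6, 0.9, 0.1]
finger_gap: 0.1
finger_force: 0.3
```

Request:
{"method": "step_arm", "body": {
  "increments": [
    [[0,0,0,-0.12,0,0.2,1],[0,0,0,-0.12,0,0.2,1],[0,0,0,-0.1,0,0.2,1],[0,0,0,-0.1,0,0.2,1],[0,0,0,0,0,0,1]]
  ]
}}

```text
clock: 3.45
eef_pos: [488.1, 156.5, 365.9]
eef_rot: [-3.141, 0.0, 1.461]
wrist_force: [0.9, -0.6, 2.6]
finger_gap: 0.8
finger_force: 1.5
```

Request:
{"method": "step_arm", "body": {
  "increments": [
    [[0,0,0,-0.1,0,0.25,1],[0,0,0,-0.1,0,0.25,1],[0,0,0,-0.08,0,0.25,1],[0,0,0,-0.06,0,0.25,1],[0,0,0,0,0,0,1]]
  ]
}}

```text
clock: 3.95
eef_pos: [486.4, 143.4, 325.3]
eef_rot: [-3.139, 0.001, 1.461]
wrist_force: [0.1, -0.4, 1.9]
finger_gap: 0.7
finger_force: 0.6
```

Request:
{"method": "step_arm", "body": {
  "increments": [
    [[0,0,0,-0.04,0,0.15,1],[0,0,0,-0.02,0,0.1,1],[0,0,0,0,0,0.1,1],[0,0,0,0,0,0,1]]
  ]
}}

```text
clock: 4.35
eef_pos: [486.2, 141.2, 312.1]
eef_rot: [-3.141, 0.0, 1.462]
wrist_force: [-0.4, -0.3, -1.0]
finger_gap: 0.6
finger_force: 0.0
```

Request:
{"method": "step_arm", "body": {
  "increments": [
    [[0,0,0,0,0,0.08,1],[0,0,0,0,0,0.05,1],[0,0,0,0,0,0,1]]
  ]
}}

```text
clock: 4.65
eef_pos: [486.5, 141.3, 309.4]
eef_rot: [3.14, -0.0, 1.462]
wrist_force: [-8.3, -1.9, 22.2]
finger_gap: 0.7
finger_force: 11.1
```

The handle is on its stop (22 N at z 110). I back off straight up, wait, and check.

Request:
{"method": "step_arm", "body": {
  "increments": [
    [[0,0,0,0,0,-0.5,1],[0,0,0,0,0,-0.8,1],[0,0,0,0,0,-0.7,1],[0,0,0,0,0,0,1],[0,0,0,0,0,0,1]]
  ]
}}

```text
clock: 5.15
eef_pos: [486.2, 141.2, 387.5]
eef_rot: [3.141, -0.0, 1.462]
wrist_force: [-0.5, -0.2, 0.0]
finger_gap: 0.6
finger_force: 0.0
```

```bash
python3 - <<'E'
from h import *
w=snap('wrist','w2');b=snap('side','side2')
cv2.imwrite('pics/m2.png',np.hstack([w['frame'][0:300,120:520,::-1],cv2.resize(b['frame'][150:330,240:480,::-1],(400,300))]))
s=manip.read_state();print(s['eef_pos'],s['wrist_force'])
E
```

```text
[486.1938438  141.17587238 386.37102101] [-1.11911928 -0.1485025   0.99661942]
```

View pics/m2.png

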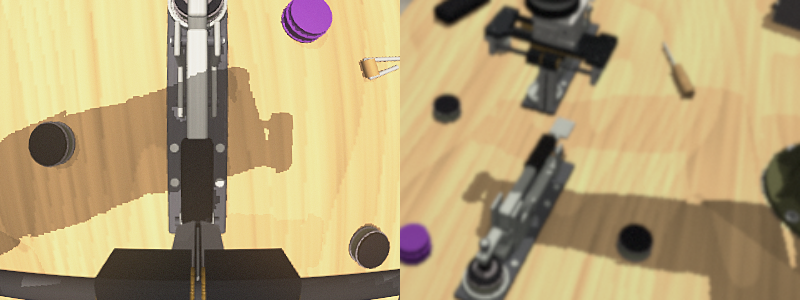

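The handle lies level and stays down: the sleeve is over the base (side crop (540,150)) and the jaw presses the cover. Next, the release paddle.

Request:
{"method": "step_arm", "body": {
  "increments": [
    [[0,0,0,-0.7,-0.01,0,1],[0,0,0,-0.7,-0.01,0,1],[0,0,0,-0.7,-0.01,0,1],[0,0,0,0,0,0,1],[0,0,0,0,0,0.5,1]]
  ]
}}

```text
clock: 5.75
eef_pos: [476.3, 57.5, 368.3]
eef_rot: [3.139, -0.001, 1.46]
wrist_force: [0.8, 1.0, 0.2]
finger_gap: 0.5
finger_force: 0.0
```

Request:
{"method": "step_arm", "body": {
  "increments": [
    [[0,0,0,0,0,0.8,1],[0,0,0,0,0,0.8,1],[0,0,0,0,0,0.5,1],[0,0,0,0,0,0,1]]
  ]
}}

```text
clock: 6.15
eef_pos: [475.4, 58.3, 280.5]
eef_rot: [-3.136, 0.001, 1.462]
wrist_force: [1.2, 0.1, 0.4]
finger_gap: 0.7
finger_force: 0.0
```

Tip is at about z 81. Now I press 10–15 mm below 75.

Request:
{"method": "step_arm", "body": {
  "increments": [
    [[0,0,0,0,0,0.15,1],[0,0,0,0,0,0.12,1],[0,0,0,0,0,0.1,1],[0,0,0,0,0,0.1,1],[0,0,0,0,0,0,1]]
  ]
}}

```text
clock: 6.65
eef_pos: [476.1, 57.9, 264.7]
eef_rot: [3.141, -0.0, 1.462]
wrist_force: [1.6, 0.7, 2.9]
finger_gap: 0.3
finger_force: 1.5
```

Request:
{"method": "step_arm", "body": {
  "increments": [
    [[0,0,0,0,0,0.08,1],[0,0,0,0,0,0.08,1],[0,0,0,0,0,0.08,1],[0,0,0,0,0,0,1]]
  ]
}}

```text
clock: 7.05
eef_pos: [475.9, 57.8, 254.6]
eef_rot: [-3.141, 0.0, 1.462]
wrist_force: [0.8, -0.1, 2.7]
finger_gap: 0.3
finger_force: 1.5
```

```bash
python3 - <<'E'
from h import *
b=snap('side','side3')
cv2.imwrite('pics/m3.png',cv2.resize(b['frame'][150:330,240:480,::-1],(400,300)))
s=manip.read_state();print(s['eef_pos'],s['wrist_force'])
E
```

```text
[475.95669895  57.76440385 254.83033734] [ 0.83560159 -0.26299117  3.39704403]
```

View pics/m3.png

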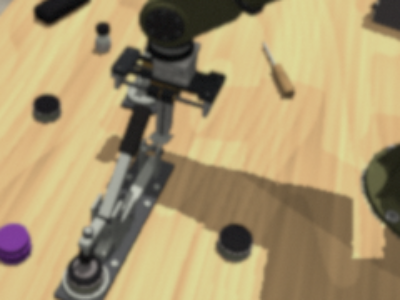

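The handle has sprung up (sleeve at (133,130) in the crop, sloping again). I retreat straight up.

Request:
{"method": "step_arm", "body": {
  "increments": [
    [[0,0,0,0,0,-0.6,1],[0,0,0,0,0,-0.9,1],[0,0,0,0,0,-0.9,1],[0,0,0,0,0,-0.9,1],[0,0,0,0,0,-0.9,1]]
  ]
}}

```text
clock: 7.6
eef_pos: [475.6, 57.7, 424.3]
eef_rot: [-3.141, 0.0, 1.462]
wrist_force: [-0.2, -0.2, 0.1]
finger_gap: 0.5
finger_force: 0.0
```

Request:
{"method": "step_arm", "body": {
  "increments": [
    [[0,0,0,0,-0.9,-0.3,1],[0,0,0,0,-0.9,0,1],[0,0,0,0,-0.9,0,1],[0,0,0,0,0,0,1],[0,0,0,0,0,0,1]]
  ]
}}

```text
clock: 8.1
eef_pos: [368.4, 69.6, 435.3]
eef_rot: [3.141, 0.0, 1.462]
wrist_force: [0.7, 1.0, 0.3]
finger_gap: 0.4
finger_force: 0.0
```

```bash
python3 - <<'E'
from h import *
a=snap('top','top4');b=snap('side','side4')
cv2.imwrite('pics/m4.png',np.hstack([cv2.resize(a['frame'][150:300,190:390,::-1],(400,300)),cv2.resize(b['frame'][210:330,250:410,::-1],(400,300))]))
s=manip.read_state();print(s['eef_pos'],s['wrist_force'])
for n,d in(('top',a),('side',b)):
    d0=dict(np.load(f'pics/{n}0.npz'))
    for dd in(d0,d):
        P=pts(dd);m=(P[...,2]>150)&(P[...,2]<240)&(dd['frame'].max(2)<60)&(abs(P[...,0]-490)<25)&(P[...,1]>140)&(P[...,1]<230);print(n,m.sum(),P[m].mean(0).round(1))
E
```

```text
[369.18400674  69.51501986 434.95949229] [ 0.37337457  0.09794206 -0.63062169]
top 295 [490.5 181.9 187.8]
top 291 [490.5 181.8 187.9]
side 288 [486.9 188.5 186.4]
side 285 [486.9 188.4 186.2]
```

View pics/m4.png

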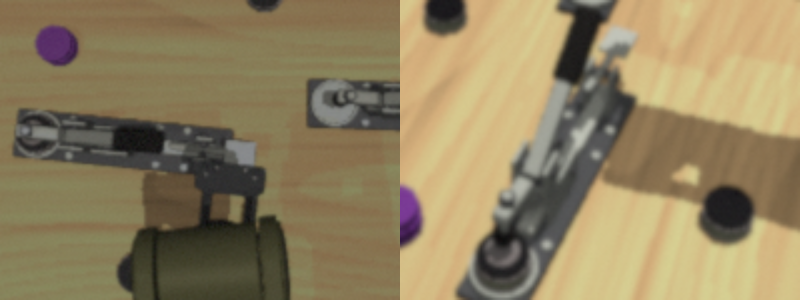

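The handle is back at its open position within 0.2 mm in both views, the paddle is at rest at side crop (618,45), the cover is lower and the spool sits upright in its nest at (503,260). The arm is clear, so I hand in.

```bash
python3 -c "
from cell import workorder
print(workorder.sign_off())"
```

```text
the job is handed in; nothing more can be done
None
```

The job is handed in: the loaded clamp was locked, left alone for a moment and released open with the cover pressed down and the spool upright in its nest; sign-off returned no verdict.

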